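# Register a medicine carton with the desk scanner

## Robot

A 6-joint arm with a two-finger parallel gripper is mounted at the origin on the work surface. World frame = base frame: x ahead of the robot, y to its left, z up, the work surface at z = 0. Lengths are in m, angles in rad, forces in N, time in s.
With the tool pointing down it reaches from about 0.275 to 0.75 m from the base axis. Payload 10.2 kg.
Tool frame: the origin (TCP) lies midway between the tips of the shut fingers; the grasp point (between the pads) lies arm.tcp_to_grasp behind it (arm.tcp_to_grasp is the distance from the TCP to the grasp point, in m); z points along the fingers, y is the line along which they close (so a half turn about z gives the same grasp; the last joint's range is limited). The gripper opens to 88 mm and grips with 3 to 60 N. Pads are 18 mm wide; open, the fingers measure 123 mm over their backs; the gripper's body (75 mm by 187 mm) begins 45 mm behind the grasp point.
Start: joints at [0.937, 0.313, 1.498, -0, 1.331, -0.223], TCP at [0.21, 0.481, 0.218] pointing down, gripper open.
Joint ranges: [-2.94, 2.94], [-0.97, 2.17], [0.19, 2.56], [-1.23, 4.37], [0.02, 3.11], [-2.88, 2.88]. Speed limits (rad/s): [2.39, 2.39, 3.01, 3.14, 3.14, 3.14].

## Interface

Orientations are given as [roll, pitch, yaw] about the fixed x, y, z axes, in that order (R = Rz(yaw) Ry(pitch) Rx(roll)).
In Python, from cell import status, cams, ticket, spotter, arm gives the robot as it stands.
- The arm moves only by the shell command python3 -m handwheel 'ROWS' [FORCE]. ROWS is JSON, a list of rows, each a list of 5 numbers: the opening, from 0 (shut) to 1 (fully open), then the shift along the tool's x, y, z in mm, then the turn about the tool's z in degrees. In form: [[grip, x, y, z, twist], ...]. A call has exactly 10 rows; each row is the pose to reach, as a shift and turn from the pose commanded when the call began, along the tool's axes at that moment; what a row does not reach only later rows make up. A row lasts 1/10 s, in which the tool goes at most 50 mm and 8.59 degrees, less where a joint would pass 70% of its speed; a pose out of reach is approached as far as the arm can. A call with a gripper value outside its range is refused whole. The fingers move at their own pace and stop on an object; FORCE is the grip in N (left out, the last holds). Time passes only in rows, so rows that repeat a pose let the fingers close, or fill a call up. It gives the time, the measured TCP pose, the force, the opening and the grip force at its end, in the units of the state.
- status.read_state(): the state, without advancing time (a new reading comes with each control period).
- cams.read_camera(name): name is "side" or "top" or "wrist"; returns the picture (420x560x3 uint8, red, green, blue); there is no depth.
- cams.camera_model(name): a dict with "fx", "fy", "cx", "cy" (pixels), "world_from_camera" (4x4, takes a point from camera to world coordinates); the wrist camera has in their place "tool_from_camera" (4x4, takes a point from camera to tool coordinates, whose origin is the TCP and whose axes are the flange's). Camera axes: x right, y up, looking along -z (the intrinsics and any distortion apply to the point x, -y, -z); pixel columns grow to the right and rows downward; lengths in m; the calibration is good to about 2 mm. A picture is of the moment at which its call begins: read the wrist's pose just before it. camera_model takes no time and is no camera call.
- ticket.job_done(): hands the job in; it is judged then, once.
Trained networks look in the newest picture that a camera, given by its name, has taken for a name from the list of things; names that differ only in an ending like _2 or _b are one class to them, and where a whole thing is asked for, a point or a joint stands for the part that bears it (a point fixed in the world has none). Each returns a list of dicts, best first, with "score" (0 to 1); they miss things now and then, are a little off and sometimes report something else, mostly with a low value. They report only what shows in the picture. A call takes as long as a camera call. They do not tell look-alikes from the thing itself.
- spotter.look_for(camera, query): "location" ([x, y, z] in m, in the coordinates of the camera as it stood for that picture, good to about 4 mm: the middle of the surface that is visible of it).
- spotter.silhouettes(camera, query): "mask" (420x560 bool, what is visible of it).
The state is a dict: "clock": time; "qpos": joint angles; "qd": joint speeds; "joint_torque": joint torques, N m; "tool_pos": TCP position; "tcp_rot": TCP orientation; "contact_force": force on the tool from outside, world axes, zero at the start; "torque": the same for the moment, N m; "finger_gap": finger opening in m; "grip_force": force on a finger pad.
Only numpy, scipy, OpenCV 4.12 (cv2) and the standard library are available. Lean on these libraries where they do the work, as an engineer would, in place of code of your own. Each camera call takes 0.05 s, during which the arm holds its last target. There are 200 camera calls.

## Task

Slide the blue-banded medicine carton across the desk, flat and without lifting it, to the middle of the round green mat, wholly on it. Then take the hand scanner from its cradle, aim its red window at the middle of the bar code on top of that carton from about 8 cm away, scan line square across the bars, hold it steady for a second or two without touching the carton, and lay the scanner back in its cradle. Do not disturb the orange-banded carton, the sanitizer bottle, the mug or the pen organizer.

Things in the scene. Friction and masses are not known exactly. Their poses are not given: they have to be found in the camera images.
- carton: White medicine carton with a BLUE band, 90 (x) by 110 (y) by 45 mm high, about 0.3 kg, loose; too wide to grip. Origin: centre of its underside; z up. The blue band runs along its x, toward the -y end.
- label (a point): Centre of the white bar code label (34 mm in x by 56 mm in y) on the carton's top face, 45 mm up; axes as the carton's. The black bars run along x, one after the other along y, so the scan line must lie along the label's y.
- mat: Round flat green mat, 190 mm across, flush with the desk (no thickness to the touch). Origin: its centre.
- scanner: Hand scanner, 0.14 kg: straight black grip 150 mm long (x from -85 to +65 mm), 28 mm wide (y), 26 mm high (z); at its +x end a yellow head (50 by 42 by 34 mm) bent 55 degrees downward, its foot 42 mm below the grip's middle. Origin: middle of the grip's section, near the centre of mass: the place to grip, between the forks. x toward the head, z up.
- window: The scanner's flat red window, at [0.107, 0, -0.032] m in the scanner's frame. Its x axis is the beam, leaving the head forward and down, 55 degrees below the scanner's x; its y is the scan line and equals the scanner's y.
- cradle: Fixed grey cradle: foot 130 (x) by 75 (y) by 12 mm, and two upright forks 12 mm thick centred at x = -48 and +44 mm. The grip lies along x in the forks' troughs, 34 mm wide, floor 52 mm and prong tops 70 mm above the desk (forks 52 mm wide outside). Origin: centre of the foot's underside. The scanner lies in it with its x along the cradle's x.
- rest (a point): Where the scanner's origin lies when the scanner rests in the cradle, 65 mm above the desk; axes as the cradle's.
- other_carton: Carton of the same size and kind with an ORANGE band; leave it alone. Origin: centre of its underside.
- sanitizer: Clear hand sanitizer bottle, 60 mm diameter, 130 mm high; leave it alone. Origin: centre of its underside.
- mug: White mug, 76 mm diameter, 85 mm high, handle at its +y reaching about 35 mm farther; leave it alone. Origin: centre of its underside.
- organizer: Black stepped pen organizer, 90 mm diameter at the foot, about 160 mm high with pens; leave it alone. Origin: centre of its underside.
There are look-alikes about, which are no part of the job. What is shaped like the carton but purple or yellow is not meant. Leave any pink or white look-alike of the scanner alone.

How it is judged:
By the outcome, as a careful person would: the job done as asked, in the order asked, and still so for the second after the job is handed in, with the robot touching nothing.
It also fails if it takes over 67 s, if anything falls off the work surface, if the arm or the gripper's body presses on something with over 40 N, if the wrist force passes 120 N, or if a joint passes its speed limit or range.

## Working session

There is one attempt and no reset: what is moved stays moved. The work goes in short steps, Python scripts to look and compute and a shell command to move; the robot and the scene stay as the last step left them, time stands still between calls to the robot, and variables do not carry over. Pictures are saved under pics/ and viewed, at most 10 in all, crops included, and the job is handed in when it is done.

```bash
mkdir -p pics; ls; python3 - <<'E'
from cell import status,cams,arm
import cv2,numpy as np
print(arm.tcp_to_grasp, [a for a in dir(arm) if a[0]!='_'])
s=status.read_state(); print(s)
for n in ['top','side']:
    im=cams.read_camera(n); cv2.imwrite(f'pics/{n}0.png',im[:,:,::-1])
    m=cams.camera_model(n); print(n,m)
print(cams.camera_model('wrist'))
E
```

```text
pics
0.0187 ['MotionError', 'tcp_to_grasp']
{'clock': 0.0, 'qpos': array([ 9.36627724e-01,  3.13454865e-01,  1.49841050e+00,  3.68183671e-06,
        1.33104765e+00, -2.23393501e-01]), 'qd': array([ 1.99672686e-03,  9.42897206e-06, -1.13884787e-03, -6.46661118e-04,
        1.06356498e-03,  1.28253785e-03]), 'joint_torque': array([ 3.59163678e-03, -4.02241695e+01, -2.52261937e+01,  6.95358426e-02,
        3.53031128e-02, -9.64920150e-05]), 'tool_pos': array([0.20948275, 0.48109538, 0.21746862]), 'tcp_rot': array([-3.14030588e+00, -2.96001390e-04,  2.73081648e+00]), 'contact_force': array([-0.11772514, -0.68100478, -0.68814948]), 'torque': array([-0.00089629, -0.03146874,  0.01987387]), 'grip_force': 0.0, 'finger_gap': 0.08824230031943041}
top {'fx': 429.290421943908, 'fy': 429.290421943908, 'cx': 280.3469361407661, 'cy': 208.88329502974563, 'world_from_camera': array([[ 0.08497941,  0.97287994, -0.21513512,  0.23506054],
       [-0.99636745,  0.0841685 , -0.01294477,  0.03252776],
       [ 0.0055139 ,  0.21545367,  0.9764985 ,  1.36741557],
       [ 0.        ,  0.        ,  0.       
[... 156 characters left out ...]
0.98969808,  0.06521485, -0.12745484,  0.34515569],
       [-0.14285187,  0.50914461, -0.84874325, -1.10349569],
       [ 0.00954228,  0.85820673,  0.51321551,  0.7551042 ],
       [ 0.        ,  0.        ,  0.        ,  1.        ]])}
{'fx': 296.6942108651721, 'fy': 296.6942108651721, 'cx': 282.4369600075011, 'cy': 205.29687867988645, 'tool_from_camera': array([[ 2.37762456e-04,  9.53595289e-01,  3.01091295e-01,
         7.69753717e-02],
       [ 9.99999861e-01, -8.52169626e-05, -5.19775667e-04,
        -1.12028334e-03],
       [-4.69997542e-04,  3.01091377e-01, -9.53595177e-01,
        -1.66310359e-01],
       [ 0.00000000e+00,  0.00000000e+00,  0.00000000e+00,
         1.00000000e+00]])}
```

View pics/top0.png

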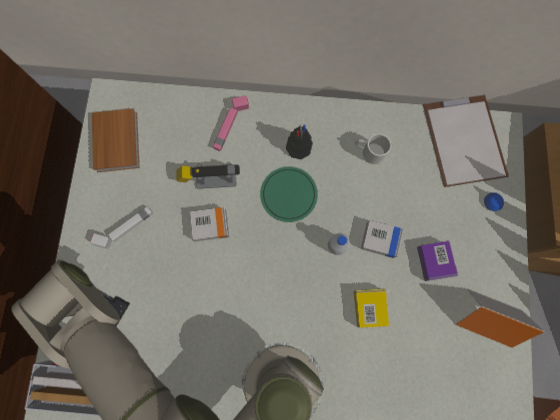

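View pics/side0.png

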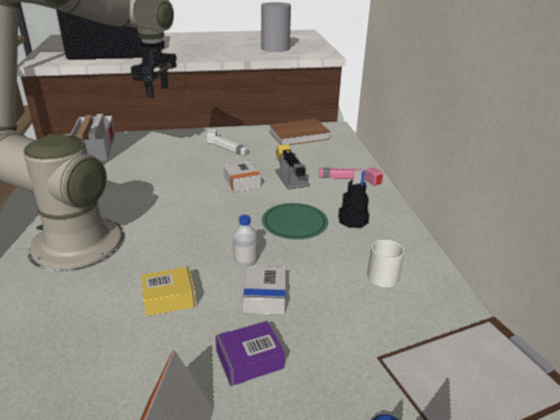

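Top picture: the blue-banded carton is at (382,238). The things it could be taken for are the orange one (209,223), yellow (372,309) and purple (437,261). The scanner with the yellow head is at (208,172) in its cradle, and its look-alikes are pink (230,122) and white (122,225). The mat is at (289,194), sanitizer (339,243), mug (376,148) and organizer (299,142). I choose (382,238) and (208,172), and check both in one close crop.

```bash
cat > h.py <<'E'
import numpy as np, cv2
from scipy.optimize import minimize
from scipy.spatial.transform import Rotation as R
from cell import status,cams,spotter
def model(n,s=None):
    m=cams.camera_model(n)
    if 'world_from_camera' in m: return m,m['world_from_camera']
    s=s or status.read_state(); T=np.eye(4); T[:3,:3]=R.from_euler('xyz',s['tcp_rot']).as_matrix(); T[:3,3]=s['tool_pos']
    return m,T@m['tool_from_camera']
def ray(m,T,u,v,z):
    d=T[:3,:3]@np.array([(u-m['cx'])/m['fx'],-(v-m['cy'])/m['fy'],-1.]); return T[:3,3]+d*(z-T[2,3])/d[2]
def proj(m,T,P):
    p=(np.asarray(P)-T[:3,3])@T[:3,:3]
    return np.c_[m['cx']-m['fx']*p[:,0]/p[:,2], m['cy']+m['fy']*p[:,1]/p[:,2]]
def box(x0,x1,y0,y1,z0,z1): return np.array([[x,y,z] for x in(x0,x1) for y in(y0,y1) for z in(z0,z1)])
def place(P,x,y,a): c,s=np.cos(a),np.sin(a); return P@np.array([[c,s,0],[-s,c,0],[0,0,1]])+[x,y,0]
def fit(views,P,x0):
    """views: list of (m,T,mask); box hull silhouette fit, soft IoU"""
    def cost(q):
        t=0
        for m,T,M in views:
            im=np.zeros((420*4,560*4),np.uint8)
            cv2.fillConvexPoly(im,cv2.convexHull(((proj(m,T,place(P,*q))*4+1.5)).astype(np.float32)).round().astype(np.int32),255)
            im=cv2.resize(im,(560,420),interpolation=cv2.INTER_AREA)/255.
            M=M.astype(float); t-=np.minimum(im,M).sum()/np.maximum(im,M).sum()
        return t/len(views)
    b=None
    for da in(-.2,0,.2):
        x=np.array([x0[0],x0[1],x0[2]+da])
        r=minimize(cost,x,method='Nelder-Mead',options=dict(initial_simplex=[x,x+[.015,0,0],x+[0,.015,0],x+[0,0,.15]],xatol=1e-4,fatol=1e-4))
        if b is None or r.fun<b.fun:b=r
    return b.x,-b.fun
CART=box(-.045,.045,-.055,.055,0,.045)
def world(n,q):
    m,T=model(n); return [(round(d['score'],2),(T[:3,:3]@d['location']+T[:3,3]).round(3)) for d in spotter.look_for(n,q)]
E
python3 - <<'E'
from h import *
im=cams.read_camera('top')
c=lambda u,v:cv2.resize(im[v-40:v+40,u-45:u+45],None,fx=4.4,fy=4.4,interpolation=cv2.INTER_CUBIC)
cv2.imwrite('pics/crop.png',np.hstack([c(382,238),c(208,178)])[:,:,::-1])
for q in['carton','label','mat','scanner','window','cradle','other_carton','sanitizer','mug','organizer']:
    print(q,world('top',q))
m,T=model('top')
ms=[(d['score'],d['mask']) for d in spotter.silhouettes('top','carton')]
for s,M in ms:
    v,u=np.nonzero(M); print(s,u.mean(),v.mean(),M.sum())
    if abs(u.mean()-382)<8 and s>.4: Mt=M; print(fit([(m,T,M)],CART,[*ray(m,T,u.mean(),v.mean(),.03)[:2],-.2]))
cams.read_camera('side'); m2,T2=model('side')
print(world('side','carton'))
for d in spotter.silhouettes('side','carton'):
    M=d['mask'];v,u=np.nonzero(M); print(d['score'],u.mean(),v.mean(),M.sum())
    if abs(u.mean()-265)<12 and abs(v.mean()-290)<12: p=ray(m2,T2,u.mean(),v.mean(),.03);print('side',fit([(m2,T2,M)],CART,[*p[:2],-.2]));print('both',fit([(m2,T2,M),(m,T,Mt)],CART,[*p[:2],-.2]))
E
```

```text
carton [(0.96, array([ 0.248, -0.248,  0.043])), (0.7, array([ 0.461, -0.275,  0.047])), (0.68, array([ 0.401, -0.446,  0.047])), (0.37, array([0.459, 0.266, 0.047]))]
label [(0.92, array([ 0.408, -0.448,  0.048])), (0.64, array([ 0.247, -0.244,  0.045])), (0.57, array([ 0.458, -0.275,  0.043]))]
mat [(0.82, array([0.588, 0.028, 0.006]))]
scanner [(0.92, array([0.621, 0.297, 0.078])), (0.79, array([0.823, 0.246, 0.032])), (0.76, array([0.417, 0.546, 0.031])), (0.6, array([0.616, 0.272, 0.014]))]
window []
cradle [(0.71, array([0.609, 0.266, 0.013]))]
other_carton [(0.72, array([0.458, 0.263, 0.046])), (0.21, array([0.59 , 0.029, 0.005]))]
sanitizer [(0.72, array([ 0.425, -0.132,  0.095]))]
mug [(0.68, array([ 0.763, -0.24 ,  0.051])), (0.67, array([0.616, 0.274, 0.013]))]
organizer [(0.63, array([0.738, 0.009, 0.078]))]
0.97 437.0176 260.5632 1250
0.96 381.81455805892546 238.1204506065858 1154
(array([ 0.46413143, -0.27626214, -0.19298321]), np.float64(0.9650947972806836))
0.79 371.08175061932286 307.62180016515276 1211
[(0.86, array([ 0.455, -0.305,  0.046])), (0.85, array([ 0.249, -0.281,  0.045])), (0.66, array([ 0.408, -0.474,  0.047])), (0.22, array([ 0.432, -0.16 ,  0.068]))]
0.93 167.6818181818182 290.53795688847237 2134
0.82 263.9532520325203 289.7809959349593 1968
side (array([ 0.46159246, -0.27428035, -0.16659644]), np.float64(0.970698111320507))
both (array([ 0.46301788, -0.27522133, -0.18709081]), np.float64(0.9548362171393419))
0.62 248.45858650463703 352.2587144227694 3127
```

View pics/crop.png

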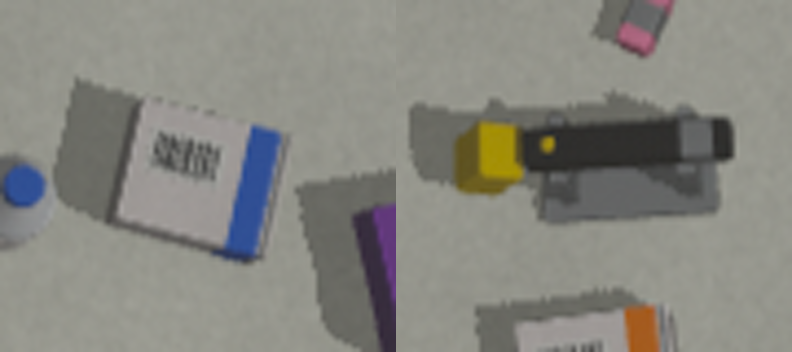

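The crop shows the blue band on a white carton, band toward world -y, and the yellow-headed scanner in the grey cradle with its head toward world +y. Next I measure the rest.

```bash
cat > meas.py <<'E'
from h import *
th=np.linspace(0,2*np.pi,40,endpoint=False)
cyl=lambda r,zs:np.vstack([np.c_[r*np.cos(th),r*np.sin(th),0*th+z] for z in zs])
hd=np.array([[x,y,z] for x in(.065,.119) for y in(-.021,.021) for z in(0.013,-.042)])
d=np.array([np.cos(np.radians(55)),0,-np.sin(np.radians(55))]);n=np.array([-d[2],0,d[0]])
w=np.array([.107,0,-.032]); hd=np.array([w-d*a+n*b+[0,c,0] for a in(0,.05) for b in(-.017,.017) for c in(-.021,.021)])
SCAN=np.vstack([box(-.085,.065,-.014,.014,-.013,.013),hd])+[0,0,.065]
things={'mat':(cyl(.095,[0]),(.588,.028,0)),'sanitizer':(cyl(.03,[0,.09]),(.425,-.132,0)),'organizer':(cyl(.045,[0,.1]),(.738,.009,0)),'scanner':(SCAN,(.617,.27,1.6))}
if __name__=='__main__':
  for k,(P,x0) in things.items():
    vs=[]
    for n in('top','side'):
        cams.read_camera(n); m,T=model(n); c=proj(m,T,place(P,*x0)).mean(0)
        for D in spotter.silhouettes(n,k):
            v,u=np.nonzero(D['mask'])
            if D['score']>.3 and np.hypot(u.mean()-c[0],v.mean()-c[1])<25:
                M=D['mask'].astype(np.uint8)
                if k!='organizer':
                    h=cv2.convexHull(np.c_[u,v]); M=M*0; cv2.fillConvexPoly(M,h,1)
                vs.append((m,T,M)); x,s=fit(vs[-1:],P,x0); print(k,n,x.round(4),round(s,3)); break
    if len(vs)==2: x,s=fit(vs,P,x0); print(k,'both',x.round(4),round(s,3))
E
python3 meas.py
```

```text
mat top [0.5913 0.0285 0.0291] 0.977
mat side [ 0.5894  0.0322 -0.17  ] 0.953
mat both [ 0.5907  0.0293 -0.1727] 0.957
sanitizer top [ 0.4316 -0.1372  0.1629] 0.922
sanitizer side [ 0.431  -0.13    0.1136] 0.863
sanitizer both [ 0.4312 -0.1364  0.2464] 0.872
organizer top [0.7455 0.0092 0.0639] 0.761
organizer side [0.7563 0.0141 0.0965] 0.744
organizer both [0.755  0.0097 0.0881] 0.743
scanner top [0.628  0.2726 1.721 ] 0.918
```

```bash
cat >> h.py <<'E'
def go(x,y,z,yaw):
    "shift (mm) and twist (deg) in tool axes from where the tool stands"
    s=status.read_state(); Q=R.from_euler('xyz',s['tcp_rot']).as_matrix()
    d=Q.T@(np.array([x,y,z])-s['tool_pos'])*1e3; t=-np.degrees((yaw-s['tcp_rot'][2]+np.pi)%(2*np.pi)-np.pi)
    return d.round(1),round(t,1)
def inframe(c,a,px,py): return np.array(c)+[px*np.cos(a)-py*np.sin(a),px*np.sin(a)+py*np.cos(a)]
E
python3 -c "
from h import *
p=inframe((.463,-.2755),-.187,-.076,-.012);print(p,go(*p,.2175,np.pi-.187))"
```

```text
[ 0.38609401 -0.27316148] (array([-4.630e+02, -6.213e+02,  5.000e-01]), np.float64(-12.8))
```

```bash
python3 -m handwheel '[[0.4,-28,-37,0,-6],[0.4,-56,-75,0,-12.8],[0.4,-84,-112,0,-12.8],[0.4,-112,-150,0,-12.8],[0.4,-140,-187,0,-12.8],[0.4,-168,-225,0,-12.8],[0.4,-196,-262,0,-12.8],[0.4,-224,-300,0,-12.8],[0.4,-252,-337,0,-12.8],[0.4,-280,-375,0,-12.8]]' 20; python3 -c "
from h import *
print(go(.386,-.273,.2175,np.pi-.187),status.read_state()['qpos'])"
```

```text
clock: 2.65
tool_pos: [0.3166, 0.0238, 0.2184]
tcp_rot: [-3.142, 0.001, 2.954]
contact_force: [1.2, -0.1, 0.2]
finger_gap: 0.0352
grip_force: 0.0
(array([-123.5, -278.7,    1.1]), np.float64(-0.0)) [-2.99976035e-01 -1.75175770e-01  2.02379799e+00  1.29789031e-04
  1.29153751e+00 -1.68331654e+00]
```

```bash
python3 -m handwheel '[[0.4,-20,-42,0,0],[0.4,-40,-84,0,0],[0.4,-60,-126,0,0],[0.4,-80,-168,0,0],[0.4,-100,-210,0,0],[0.4,-112,-250,20,0],[0.4,-123,-278,60,0],[0.4,-123,-278,110,0],[0.4,-123,-278,150,0],[0.4,-123,-278,170,0]]'; python3 -c "
from h import *
p=inframe((.463,-.2755),-.187,-.076,-.012)
print(go(*p,.018,np.pi-.187),status.read_state()['qpos'])
s=status.read_state(); im=cams.read_camera('wrist'); cv2.imwrite('pics/w1.png',im[:,:,::-1])
m,T=model('wrist',s)
for d in spotter.silhouettes('wrist','carton'):
    M=d['mask'];v,u=np.nonzero(M);print(d['score'],u.mean(),v.mean(),ray(m,T,u.mean(),v.mean(),.045))
print(proj(m,T,np.array([[.463,-.2755,.045]])))
"
```

```text
clock: 3.65
tool_pos: [0.3845, -0.2693, 0.0449]
tcp_rot: [3.139, -0.004, 2.954]
contact_force: [-0.4, -0.2, 1.3]
finger_gap: 0.0352
grip_force: 0.0
(array([-2.4, -3.6, 26.9]), np.float64(-0.1)) [-8.61398078e-01  4.21491110e-01  1.85786256e+00  1.90958562e-05
  8.66822945e-01 -2.24428939e+00]
0.89 284.59536564096175 324.98118848885014 [ 0.44309066 -0.28019097  0.045     ]
0.68 61.33852280955829 272.7067342505431 [ 0.37759826 -0.41127773  0.045     ]
0.66 279.6720163722533 49.17147781128824 [ 0.27857219 -0.25184598  0.045     ]
[[296.57467013 347.50887632]]
```

```bash
python3 -m handwheel '[[0.4,-2,-3,27,0],[0.4,-2,-3,27,0],[0.4,-10,-3,27,0],[0.4,-18,-3,27,0],[0.4,-28,-3,27,0],[0.4,-40,-3,27,0],[0.4,-53,-3,27,0],[0.4,-65,-3,27,0],[0.4,-75,-3,27,0],[0.4,-82,-3,27,0]]'; cat > cart.py <<'E'
from h import *
import sys
def cart(x0,tools=('top','side')):
    vs=[]
    for n in tools:
        cams.read_camera(n); m,T=model(n); c=proj(m,T,place(CART,*x0)).mean(0)
        for D in spotter.silhouettes(n,'carton'):
            v,u=np.nonzero(D['mask'])
            if np.hypot(u.mean()-c[0],v.mean()-c[1])<22:
                vs.append((m,T,D['mask'])); print(n,[a.round(3) for a in fit(vs[-1:],CART,x0)],round(D['score'],2)); break
    if len(vs)>1: print('both',[a.round(4) for a in fit(vs,CART,x0)])
if __name__=='__main__':
    cart([float(a) for a in sys.argv[1:4]]); s=status.read_state(); print(s['tool_pos'].round(4),s['tcp_rot'].round(4),s['contact_force'].round(1))
E
python3 cart.py .525 -.287 -.187
```

```text
clock: 4.75
tool_pos: [0.4666, -0.2887, 0.0215]
tcp_rot: [-3.141, 0.0, 2.955]
contact_force: [-2.9, 1.0, 3.5]
finger_gap: 0.0356
grip_force: 1.7
side [array([ 0.525, -0.287, -0.206]), np.float64(0.866)] 0.76
[ 0.4658 -0.2885  0.021 ] [-3.1416e+00  3.0000e-04  2.9542e+00] [-0.1  1.4  0.5]
```

```bash
python3 -m handwheel '[[0.4,-4,0,0,0],[0.4,-8,0,0,0],[0.4,-8,0,0,0],[0.4,15,0,0,0],[0.4,30,0,0,0],[0.4,30,0,-45,0],[0.4,30,0,-95,0],[0.4,20,0,-125,8],[0.4,10,0,-125,16],[0.4,0,0,-125,24]]'; python3 -c "
from cart import *
cart((.532,-.288,-.187))
p=inframe((.532,-.288),-.187,.010,-.089)
print(p,go(*p,.12,np.pi/2-.187))"
```

```text
clock: 5.95
tool_pos: [0.4664, -0.2889, 0.1473]
tcp_rot: [-3.141, 0.003, 2.529]
contact_force: [-0.7, -0.7, 0.7]
finger_gap: 0.0352
grip_force: 0.0
top [array([ 0.551, -0.23 , -0.617]), np.float64(0.195)] 0.51
side [array([ 0.53 , -0.288, -0.191]), np.float64(0.972)] 0.75
both [array([ 0.5305, -0.2878, -0.1927]), np.float64(0.5752)]
[ 0.52527949 -0.37730753] (array([-99.7, -39.3,  25.8]), np.float64(66.2))
```

```bash
python3 -m handwheel '[[0.4,-13,-5,0,8.4],[0.4,-26,-10,0,16.8],[0.4,-40,-15,0,25],[0.4,-53,-20,0,33.5],[0.4,-66,-26,0,42],[0.4,-80,-31,0,50],[0.4,-92,-36,0,58.5],[0.4,-100,-39,10,66],[0.4,-100,-39,45,66],[0.4,-100,-39,90,66]]'; python3 -c "
from cart import *
cart((.532,-.288,-.187))
s=status.read_state();cams.read_camera('wrist');m,T=model('wrist',s)
D=spotter.silhouettes('wrist','carton')
for d in D:
    v,u=np.nonzero(d['mask']);p=ray(m,T,u.mean(),v.mean(),.045);print(d['score'],p)
    if np.hypot(*(p[:2]-[.532,-.288]))<.06: print(fit([(m,T,d['mask'])],CART,(.532,-.288,-.187)))
"
```

```text
clock: 7.15
tool_pos: [0.5259, -0.3785, 0.0564]
tcp_rot: [3.139, 0.002, 1.386]
contact_force: [0.8, -0.5, -0.4]
finger_gap: 0.0349
grip_force: 0.0
top [array([ 0.533, -0.282, -0.145]), np.float64(0.666)] 0.65
side [array([ 0.529, -0.289, -0.167]), np.float64(0.556)] 0.61
both [array([ 0.5305, -0.2883, -0.1837]), np.float64(0.6075)]
0.94 [ 0.43940783 -0.4306751   0.045     ]
0.71 [ 0.53166299 -0.28962348  0.045     ]
(array([ 0.53149012, -0.29005841, -0.18318558]), np.float64(0.9874151192932615))
```

```bash
python3 -m handwheel '[[0.4,0,0,36,0],[0.4,0,0,36,0],[0.4,10,0,36,0],[0.4,20,0,36,0],[0.4,32,0,36,0],[0.4,48,0,36,0],[0.4,66,0,36,0],[0.4,84,0,36,0],[0.4,102,0,36,0],[0.4,120,0,36,0]]'; python3 -m handwheel '[[0.4,18,0,0,0],[0.4,36,0,0,0],[0.4,54,0,0,0],[0.4,72,0,0,0],[0.4,90,0,0,0],[0.4,108,0,0,0],[0.4,126,0,0,0],[0.4,142,0,0,0],[0.4,154,0,0,0],[0.4,162,0,0,0]]';python3 cart.py .579 -.032 -.187
```

```text
clock: 8.45
tool_pos: [0.5483, -0.258, 0.0201]
tcp_rot: [-3.141, 0.0, 1.384]
contact_force: [-0.5, -3.4, 2.8]
finger_gap: 0.0353
grip_force: 1.6
clock: 9.45
tool_pos: [0.5782, -0.0993, 0.0199]
tcp_rot: [-3.141, -0.0, 1.384]
contact_force: [-0.6, -3.4, 2.4]
finger_gap: 0.0353
grip_force: 1.4
top [array([ 0.585, -0.021, -0.015]), np.float64(0.331)] 0.54
side [array([ 0.578, -0.029, -0.192]), np.float64(0.64)] 0.68
both [array([ 0.5781, -0.0299, -0.2032]), np.float64(0.4843)]
[ 0.5779 -0.1003  0.0196] [-3.1407e+00 -6.0000e-04  1.3833e+00] [ 0.  -0.5  0.7]
```

```bash
python3 -m handwheel '[[0.4,8,0,0,0],[0.4,18,0,0,0],[0.4,30,0,0,0],[0.4,42,0,0,0],[0.4,50,0,0,0],[0.4,56,0,0,0],[0.4,58,0,0,0],[0.4,58,0,0,0],[0.4,40,0,0,0],[0.4,20,0,0,0]]';cat > wc.py <<'E'
from h import *
import sys
x0=[float(a) for a in sys.argv[1:4]]
s=status.read_state();im=cams.read_camera('wrist');m,T=model('wrist',s)
for k,P in(('carton',CART),('mat',None)):
    for d in spotter.silhouettes('wrist',k):
        v,u=np.nonzero(d['mask']);p=ray(m,T,u.mean(),v.mean(),.045)
        if P is not None and np.hypot(*(p[:2]-x0[:2]))<.06: print(d['score'],fit([(m,T,d['mask'])],P,x0)); break
if len(sys.argv)>4: cv2.imwrite('pics/'+sys.argv[4],im[:,:,::-1])
E
python3 wc.py .589 .022 -.187; python3 cart.py .589 .022 -.187
```

```text
clock: 10.65
tool_pos: [0.5819, -0.0811, 0.0201]
tcp_rot: [3.141, -0.0, 1.384]
contact_force: [0.5, 0.6, -0.5]
finger_gap: 0.035
grip_force: 0.0
0.77 (array([ 0.58989805,  0.02284596, -0.18593957]), np.float64(0.9873845399398694))
top [array([ 0.592,  0.029, -0.192]), np.float64(0.656)] 0.89
[ 0.582  -0.0802  0.02  ] [-3.1416e+00 -1.0000e-04  1.3839e+00] [-0.8 -0.5  0.6]
```

```bash
python3 -m handwheel '[[0.4,20,0,0,0],[0.4,36,0,0,0],[0.4,41,0,0,0],[0.4,44,0,0,0],[0.4,44,0,0,0],[0.4,20,0,0,0],[0.4,-10,0,0,0],[0.4,-10,0,-50,0],[0.4,-10,0,-100,0],[0.4,-10,0,-150,0]]';python3 wc.py .590 .029 -.187; python3 cart.py .590 .029 -.187; python3 -c "
from h import *
print(go(.615,.22,.25,1.72),status.read_state()['qpos'])"
```

```text
clock: 12.0
tool_pos: [0.5795, -0.0913, 0.1719]
tcp_rot: [-3.141, -0.0, 1.382]
contact_force: [0.3, 1.0, -0.0]
finger_gap: 0.0353
grip_force: 0.0
0.93 (array([ 0.59106217,  0.02825785, -0.180698  ]), np.float64(0.9847985194950686))
top [array([ 0.559,  0.071, -0.451]), np.float64(0.364)] 0.23
side [array([ 0.59 ,  0.032, -0.181]), np.float64(0.925)] 0.75
both [array([ 0.5907,  0.0384, -0.1752]), np.float64(0.4879)]
[ 0.5793 -0.0906  0.1682] [-3.1384e+00 -6.0000e-04  1.3832e+00] [ 0.3 -0.  -1. ]
(array([311.9, -23.1, -81.5]), np.float64(-19.3)) [-3.54846865e-01  4.89059975e-01  1.37423798e+00  5.22952982e-05
  1.28153980e+00 -1.67252119e-01]
```

```bash
python3 - <<'E'
from h import *
s=status.read_state();im=cams.read_camera('wrist');m,T=model('wrist',s)
c,a=np.array([.5908,.0288]),-.183
print('label',world('wrist','label'))
# rectify carton top, 0.25 mm/px ; carton x right, y up
g=np.array([[[*inframe(c,a,(i-200)/4e3,(240-j)/4e3),.045] for i in range(400)] for j in range(480)])
q=proj(m,T,g.reshape(-1,3)).astype(np.float32).reshape(480,400,2)
t=cv2.remap(im,q[...,0],q[...,1],cv2.INTER_CUBIC); k=t.min(2)
t=np.hstack([t,cv2.resize(im,(560,420))[:, :400] if 0 else np.zeros((480,4,3),np.uint8)])
cv2.imwrite('pics/label.png',t[:,:,::-1])
sub=t[60:380,60:340].max(2)<90; v,u=np.nonzero(sub)
for r in(u+60,v+60): print(np.percentile(r,[1,5,50,95,99]),len(r))
E
```

```text
label [(0.8, array([ 0.283, -0.251,  0.044])), (0.63, array([0.592, 0.031, 0.045]))]
[193. 198. 247. 287. 291.] 5184
[ 87.  89. 176. 260. 262.] 5184
```

View pics/label.png

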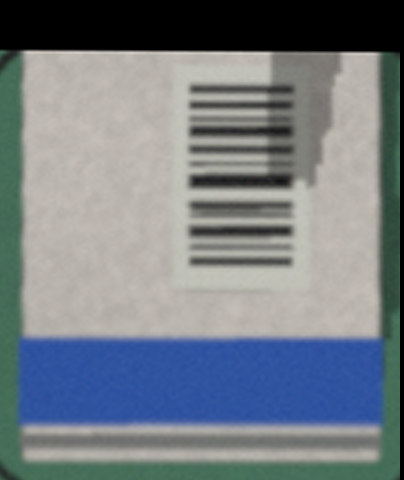

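```bash
python3 -m handwheel '[[0.4,20,0,-40,-5],[0.4,50,-5,-80,-10],[0.4,90,-10,-80,-15],[0.4,135,-15,-80,-19],[0.4,180,-18,-80,-19],[0.4,220,-20,-80,-19],[0.4,255,-23,-80,-19],[0.4,270,-23,-80,-19],[0.4,270,-23,-80,-19],[0.4,270,-23,-80,-19]]'; python3 - <<'E'
from meas import *
s=status.read_state();im=cams.read_camera('wrist');cv2.imwrite('pics/w2.png',im[:,:,::-1]);m,T=model('wrist',s)
print(world('wrist','scanner'),world('wrist','cradle'),s['qpos'])
for d in spotter.silhouettes('wrist','scanner'):
    v,u=np.nonzero(d['mask']);print(d['score'],u.mean(),v.mean(),ray(m,T,u.mean(),v.mean(),.07))
    M=np.zeros((420,560),np.uint8);cv2.fillConvexPoly(M,cv2.convexHull(np.c_[u,v]),1)
    print(fit([(m,T,M)],SCAN,(.628,.2726,1.72)))
E
```

```text
clock: 13.45
tool_pos: [0.6078, 0.1777, 0.2495]
tcp_rot: [-3.141, 0.0, 1.714]
contact_force: [0.0, -0.0, -0.4]
finger_gap: 0.0355
grip_force: 0.0
[(0.91, array([0.627, 0.29 , 0.082])), (0.71, array([0.829, 0.243, 0.033]))] [(0.84, array([0.61 , 0.279, 0.017]))] [ 9.99260204e-02  5.45285505e-01  1.07461875e+00 -4.36328157e-04
  1.52252888e+00 -4.36309472e-02]
0.76 312.67995217218015 78.84994021522519 [0.62463998 0.29161594 0.07      ]
(array([0.62695978, 0.27668614, 1.72501803]), np.float64(0.9745071613820371))
0.69 453.2325051287896 145.7310234784591 [0.79690346 0.24475878 0.07      ]
(array([0.628 , 0.2726, 1.52  ]), np.float64(-0.0))
0.52 363.88557213930346 269.43283582089555 [0.73121924 0.07361123 0.07      ]
(array([0.628 , 0.2726, 1.52  ]), np.float64(-0.0))
```

View pics/w2.png

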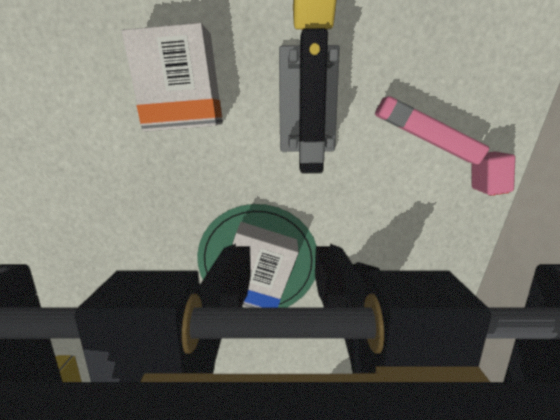

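The wrist picture shows the carton on the mat at (268,262), the scanner in its cradle at (313,100) with the head at (314,12), the orange carton at (175,75) and the pink look-alike at (450,140). In the rectified label view the label sits at about (+10,+16) mm in the carton frame, which puts it at world (0.604, 0.043). I move nearer to refine the scanner pose.

```bash
python3 -m handwheel '[[1,20,-4,0,0],[1,45,-8,0,0],[1,60,-8,0,0],[1,60,-8,10,0],[1,60,-8,20,0],[1,60,-8,20,0],[1,60,-8,20,0],[1,60,-8,20,0],[1,60,-8,20,0],[1,60,-8,20,0]]'; python3 - <<'E'
from meas import *
for i in range(2):
    s=status.read_state();im=cams.read_camera('wrist');m,T=model('wrist',s)
    for d in spotter.silhouettes('wrist','scanner'):
        v,u=np.nonzero(d['mask'])
        if np.hypot(*(ray(m,T,u.mean(),v.mean(),.07)[:2]-[.625,.28]))>.05: continue
        M=np.zeros((420,560),np.uint8);cv2.fillConvexPoly(M,cv2.convexHull(np.c_[u,v]),1)
        x,sc=fit([(m,T,M)],SCAN,(.628,.2726,1.72)); print(u.min(),u.max(),v.min(),v.max(),x,sc)
for d in spotter.silhouettes('wrist','cradle'):
    M=d['mask'];print(d['score'],fit([(m,T,M)],np.vstack([box(-.065,.065,-.0375,.0375,0,.012)]),x))
ov=im.copy(); pts=proj(m,T,place(SCAN[:8],*x)); 
for p in pts: cv2.circle(ov,tuple(p.round().astype(int).tolist()),2,(255,0,0),-1)
for p in proj(m,T,place(SCAN[8:],*x)): cv2.circle(ov,tuple(p.round().astype(int).tolist()),2,(0,255,0),-1)
cv2.imwrite('pics/w3.png',ov[:,:,::-1])
print(go(x[0],x[1],.0463,x[2]),s['qpos'])
E
```

```text
clock: 14.65
tool_pos: [0.5913, 0.2369, 0.2303]
tcp_rot: [3.141, 0.0, 1.715]
contact_force: [-0.1, 0.3, 0.1]
finger_gap: 0.0883
grip_force: 0.0
299 343 38 228 [0.62737417 0.27345591 1.73209099] 0.9670851216546795
285 345 98 202 [0.6392051  0.21821882 1.74848404] 0.5069134324402981
300 344 39 228 [0.62710242 0.27243381 1.7264242 ] 0.9482954270235733
285 345 98 203 [0.64112779 0.21887748 1.76355447] 0.5083094655202621
0.6 (array([0.62777836, 0.27066914, 1.71646913]), np.float64(0.5033453389185122))
(array([-25.2,  46.8, 183.8]), np.float64(-2.8)) [1.97706731e-01 5.61605258e-01 1.09783557e+00 6.81494357e-06
 1.48186383e+00 5.35071075e-02]
```

View pics/w3.png

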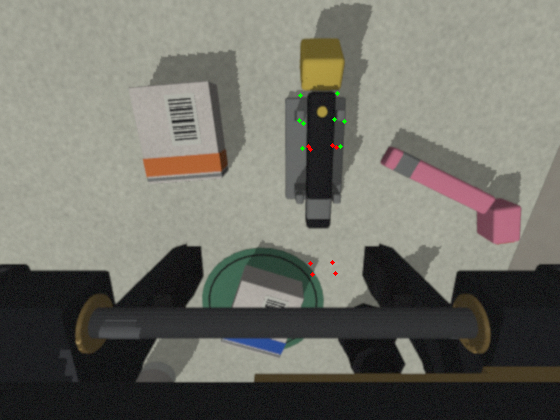

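The overlay dots come from a false second detection (the cradle), so I ignore them. The true scanner fits agree on (0.627, 0.273, 1.726), and the scanner is at (320,130) in the picture.

```bash
python3 -c "
from h import *
print(go(.6273,.273,.0463,1.725))"
```

```text
(array([ 30.3,  40.9, 183.8]), np.float64(-0.6))
```

```bash
python3 -m handwheel '[[1,15,20,0,-0.6],[1,30,41,0,-0.6],[1,30,41,30,-0.6],[1,30,41,70,-0.6],[1,30,41,110,-0.6],[1,30,41,145,-0.6],[1,30,41,165,-0.6],[1,30,41,178,-0.6],[1,30,41,184,-0.6],[1,30,41,184,-0.6]]'; python3 -c "
from h import *
print(go(.6273,.273,.0463,1.725))"
```

```text
clock: 15.9
tool_pos: [0.6276, 0.2727, 0.0461]
tcp_rot: [3.142, 0.0, 1.726]
contact_force: [0.1, -0.2, 0.5]
finger_gap: 0.0882
grip_force: 0.0
(array([ 0.4, -0.2, -0.2]), np.float64(0.0))
```

```bash
python3 -m handwheel '[[0.45,0,0,0,0],[0.4,0,0,0,0],[0.36,0,0,0,0],[0.33,0,0,0,0],[0.28,0,0,0,0],[0.2,0,0,0,0],[0.1,0,0,0,0],[0.1,0,0,0,0],[0.1,0,0,0,0],[0.1,0,0,0,0]]' 25
```

```text
clock: 16.9
tool_pos: [0.6274, 0.2727, 0.046]
tcp_rot: [-3.142, -0.0, 1.725]
contact_force: [0.7, 0.3, -0.0]
finger_gap: 0.0276
grip_force: 25.0
```

```bash
python3 -m handwheel '[[0.1,0,0,-5,0],[0.1,0,0,-15,0],[0.1,0,0,-30,0],[0.1,0,0,-50,0],[0.1,0,0,-75,0],[0.1,0,0,-100,0],[0.1,0,0,-125,0],[0.1,0,0,-150,0],[0.1,0,0,-165,0],[0.1,0,0,-174,0]]'; python3 -c "
from h import *
p=inframe((.604,.0427),-.184,-.153,0)
print(p,go(*p,.22,-.184),go(*p,.1238,-.184),status.read_state()['qpos'])"
```

```text
clock: 17.9
tool_pos: [0.6277, 0.2728, 0.223]
tcp_rot: [3.138, -0.0, 1.726]
contact_force: [0.8, -0.2, -0.8]
finger_gap: 0.0279
grip_force: 25.0
[0.45358269 0.07069342] (array([-172.8, -203.2,    2.2]), np.float64(109.4)) (array([-172.8, -203.6,   98.4]), np.float64(109.4)) [ 2.39176260e-01  6.83905712e-01  9.14524154e-01 -2.12649079e-05
  1.53979505e+00  8.43863159e-02]
```

```bash
python3 -m handwheel '[[0.1,-9,-10,0,4],[0.1,-22,-26,0,11],[0.1,-36,-43,0,18],[0.1,-50,-60,0,26],[0.1,-65,-77,0,34],[0.1,-80,-95,0,42],[0.1,-95,-112,0,50],[0.1,-110,-130,0,58],[0.1,-124,-147,0,65],[0.1,-136,-160,0,71]]'; python3 -c "
from h import *
p=inframe((.604,.0427),-.184,-.153,0)
print(p,go(*p,.22,-.184),go(*p,.1238,-.184),status.read_state()['qpos'])"
```

```text
clock: 18.9
tool_pos: [0.4894, 0.1129, 0.2204]
tcp_rot: [3.141, -0.0, 0.481]
contact_force: [0.4, 0.0, -0.8]
finger_gap: 0.0276
grip_force: 25.0
[0.45358269 0.07069342] (array([-51.3,  20.9,   0.5]), np.float64(38.1)) (array([-51.3,  20.8,  96.7]), np.float64(38.1)) [-6.87980990e-03  2.60700880e-01  1.56067010e+00 -1.04414890e-04
  1.32014080e+00  1.08266718e+00]
```

```bash
python3 -m handwheel '[[0.1,-8,3,0,6],[0.1,-18,7,0,13],[0.1,-28,11,0,20],[0.1,-38,15,0,27],[0.1,-46,19,0,33],[0.1,-51,21,5,38],[0.1,-51,21,15,38],[0.1,-51,21,25,38],[0.1,-51,21,30,38],[0.1,-51,21,30,38]]'; python3 - <<'E'
from cart import *
p=inframe((.604,.0427),-.184,-.153,0)
print(p,go(*p,.1238,-.184),status.read_state()['qpos'])
cart((.5908,.029,-.184))
s=status.read_state();im=cams.read_camera('wrist');cv2.imwrite('pics/w4.png',im[:,:,::-1])
a=cams.read_camera('side');m,T=model('side')
c=proj(m,T,[[.53,.05,.12]])[0].astype(int);cr=a[max(c[1]-75,0):c[1]+75,c[0]-100:c[0]+100]
cv2.imwrite('pics/both.png',np.hstack([cv2.resize(im,(400,300)),cv2.resize(cr,(400,300),interpolation=cv2.INTER_CUBIC)])[:,:,::-1])
E
```

```text
clock: 19.9
tool_pos: [0.4547, 0.0714, 0.1891]
tcp_rot: [3.141, 0.002, -0.176]
contact_force: [0.2, -1.0, -0.5]
finger_gap: 0.0282
grip_force: 25.0
[0.45358269 0.07069342] (array([-0.9,  0.9, 65.3]), np.float64(0.5)) [-9.95685155e-02  1.97961860e-01  1.72559809e+00 -9.07652655e-06
  1.21986585e+00  1.64677757e+00]
top [array([0.604, 0.021, 0.034]), np.float64(0.268)] 0.6
side [array([ 0.591,  0.033, -0.193]), np.float64(0.917)] 0.95
both [array([ 0.5906,  0.0289, -0.1951]), np.float64(0.5799)]
```

View pics/both.png

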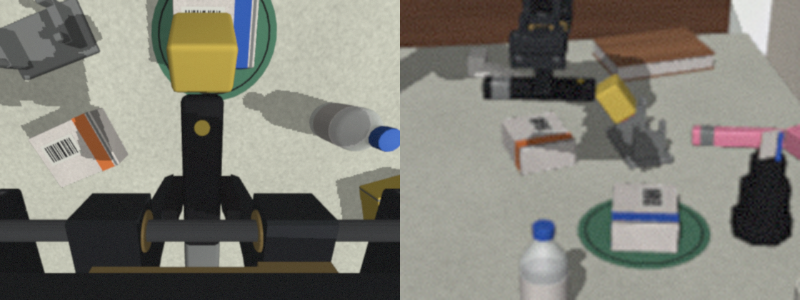

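The left panel (wrist) shows the scanner square in the grip with the yellow head at (203,52) over the mat. The right panel (side) shows the grip level and the carton centred on the mat at (645,225). I descend to the scanning height.

```bash
python3 -m handwheel '[[0.1,-1,1,5,0.3],[0.1,-1,1,15,0.3],[0.1,-1,1,28,0.3],[0.1,-1,1,42,0.3],[0.1,-1,1,54,0.3],[0.1,-1,1,61,0.3],[0.1,-1,1,65,0.3],[0.1,-1,1,65,0.3],[0.1,-1,1,65,0.3],[0.1,-1,1,65,0.3]]'; python3 - <<'E'
from meas import *
p=inframe((.604,.0427),-.184,-.153,0); s=status.read_state()
print(p,go(*p,.1238,-.184),s['tcp_rot'])
im=cams.read_camera('wrist');m,T=model('wrist',s)
hsv=cv2.cvtColor(im,cv2.COLOR_RGB2HSV);Y=((hsv[...,0]>20)&(hsv[...,0]<35)&(hsv[...,1]>130)).astype(np.uint8)
n,l,st,c=cv2.connectedComponentsWithStats(Y[:250]); i=1+st[1:,4].argmax(); Y=(l==i).astype(np.uint8);Y=np.vstack([Y,np.zeros((170,560),np.uint8)]);print(st[i])
z=s['tool_pos'][2]+.0187; H=hd+[0,0,z]
print('head fit', fit([(m,T,Y)],H,(*s['tool_pos'][:2],s['tcp_rot'][2])),s['tool_pos'])
h=cv2.convexHull(proj(m,T,place(H,*s['tool_pos'][:2],s['tcp_rot'][2])).astype(np.float32)).reshape(-1,2); print(h.min(0),h.max(0))
E
```

```text
clock: 21.2
tool_pos: [0.4541, 0.0704, 0.1254]
tcp_rot: [-3.142, -0.001, -0.182]
contact_force: [0.1, 0.0, -0.8]
finger_gap: 0.0281
grip_force: 25.0
[0.45358269 0.07069342] (array([-0.6, -0.2,  1.6]), np.float64(0.1)) [-3.14152401e+00 -8.96139332e-04 -1.82133115e-01]
[ 234   17   98  113 9856]
head fit (array([ 0.45673037,  0.06785659, -0.16668173]), np.float64(0.86745387754454)) [0.45414357 0.07040867 0.12543357]
[226.94939   23.569056] [331.75946 141.8378 ]
```

```bash
H='' ; python3 -m handwheel '[[0.1,-1,0,1,0],[0.1,-1,0,1,0],[0.1,-1,0,1,0],[0.1,-1,0,1,0],[0.1,-1,0,1,0],[0.1,-1,0,1,0],[0.1,-1,0,1,0],[0.1,-1,0,1,0],[0.1,-1,0,1,0],[0.1,-1,0,1,0]]'; for i in 1 2; do python3 -m handwheel '[[0.1,0,0,0,0],[0.1,0,0,0,0],[0.1,0,0,0,0],[0.1,0,0,0,0],[0.1,0,0,0,0],[0.1,0,0,0,0],[0.1,0,0,0,0],[0.1,0,0,0,0],[0.1,0,0,0,0],[0.1,0,0,0,0]]'; done; python3 -c "
from h import *
print(go(.4541,.0704,.22,-.182),go(.6276,.2728,.222,1.7255))"
```

```text
clock: 22.25
tool_pos: [0.4529, 0.0706, 0.124]
tcp_rot: [3.142, 0.0, -0.182]
contact_force: [-0.7, -0.3, -1.2]
finger_gap: 0.0279
grip_force: 25.0
clock: 23.25
tool_pos: [0.4529, 0.0706, 0.124]
tcp_rot: [3.142, -0.0, -0.182]
contact_force: [0.8, 0.2, -1.6]
finger_gap: 0.0278
grip_force: 25.0
clock: 24.25
tool_pos: [0.4529, 0.0706, 0.124]
tcp_rot: [3.142, 0.0, -0.182]
contact_force: [0.1, 0.5, -1.6]
finger_gap: 0.0279
grip_force: 25.0
(array([  1.2,  -0. , -96. ]), np.float64(-0.0)) (array([ 135.2, -230.5,  -98. ]), np.float64(-109.3))
```

```bash
python3 -m handwheel '[[0.1,0,0,-10,0],[0.1,0,0,-30,0],[0.1,0,0,-55,0],[0.1,0,0,-80,0],[0.1,4,-6,-96,-3],[0.1,12,-20,-98,-9],[0.1,22,-38,-98,-17],[0.1,32,-56,-98,-25],[0.1,42,-74,-98,-33],[0.1,52,-90,-98,-40]]'; python3 -c "
from h import *
print(go(.6276,.2728,.222,1.7255))"
```

```text
clock: 25.25
tool_pos: [0.5208, 0.1505, 0.2228]
tcp_rot: [3.141, -0.0, 0.522]
contact_force: [0.0, -0.4, -1.0]
finger_gap: 0.028
grip_force: 25.0
(array([153.5, -52.8,   0.8]), np.float64(-69.0))
```

```bash
python3 -m handwheel '[[0.1,15,-5,0,-7],[0.1,32,-11,0,-15],[0.1,50,-17,0,-23],[0.1,68,-23,0,-31],[0.1,86,-30,0,-39],[0.1,104,-36,0,-47],[0.1,122,-42,0,-55],[0.1,138,-48,0,-62],[0.1,149,-51,0,-67],[0.1,153,-53,0,-69]]'; python3 -m handwheel '[[0.1,0,0,0,0],[0.1,0,0,0,0],[0.1,0,0,0,0],[0.1,0,0,0,0],[0.1,0,0,0,0],[0.1,0,0,0,0],[0.1,0,0,0,0],[0.1,0,0,0,0],[0.1,0,0,0,0],[0.1,0,0,0,0]]'; python3 -c "
from h import *
print(go(.6275,.2728,.0462,1.7255))"
```

```text
clock: 26.25
tool_pos: [0.6277, 0.2719, 0.2222]
tcp_rot: [-3.142, -0.0, 1.724]
contact_force: [-0.4, -0.2, -1.8]
finger_gap: 0.0277
grip_force: 25.0
clock: 27.25
tool_pos: [0.6273, 0.2713, 0.222]
tcp_rot: [-3.142, 0.0, 1.72]
contact_force: [0.0, -0.4, -1.3]
finger_gap: 0.0276
grip_force: 25.0
(array([  1.5,   0.5, 175.8]), np.float64(-0.3))
```

Next I descend to just above the troughs, check, then lower.

```bash
python3 -m handwheel '[[0.1,1.5,0.5,10,-0.3],[0.1,1.5,0.5,30,-0.3],[0.1,1.5,0.5,55,-0.3],[0.1,1.5,0.5,80,-0.3],[0.1,1.5,0.5,105,-0.3],[0.1,1.5,0.5,128,-0.3],[0.1,1.5,0.5,142,-0.3],[0.1,1.5,0.5,148,-0.3],[0.1,1.5,0.5,148,-0.3],[0.1,1.5,0.5,148,-0.3]]'; python3 -c "
from h import *
print(go(.6275,.2728,.0465,1.7255))"
```

```text
clock: 28.25
tool_pos: [0.6281, 0.273, 0.0751]
tcp_rot: [3.14, -0.0, 1.726]
contact_force: [0.3, 0.1, -1.4]
finger_gap: 0.0279
grip_force: 25.0
(array([-0.1, -0.7, 28.6]), np.float64(0.0))
```

```bash
python3 -m handwheel '[[0.1,0,-0.5,4,0],[0.1,0,-0.5,9,0],[0.1,0,-0.5,14,0],[0.1,0,-0.5,19,0],[0.1,0,-0.5,23,0],[0.1,0,-0.5,26,0],[0.1,0,-0.5,28,0],[0.1,0,-0.5,28,0],[0.1,0,-0.5,28,0],[0.1,0,-0.5,28,0]]'; python3 -c "
from h import *
print(go(.6275,.2728,.0461,1.7255))"
```

```text
clock: 29.25
tool_pos: [0.6271, 0.2728, 0.046]
tcp_rot: [3.141, -0.0, 1.725]
contact_force: [-0.3, -0.7, -1.5]
finger_gap: 0.0276
grip_force: 25.0
(array([-0. ,  0.4, -0.1]), np.float64(-0.0))
```

```bash
python3 -m handwheel '[[0.1,0,0,0.7,0],[0.1,0,0,0.7,0],[0.33,0,0,0.7,0],[0.36,0,0,0.7,0],[0.45,0,0,0.7,0],[0.6,0,0,0.7,0],[0.8,0,0,0.7,0],[1,0,0,0.7,0],[1,0,0,0.7,0],[1,0,0,0.7,0]]'; python3 -m handwheel '[[1,0,0,0,0],[1,0,0,-10,0],[1,0,0,-30,0],[1,0,0,-60,0],[1,0,0,-100,0],[1,0,0,-140,0],[1,0,0,-175,0],[1,-30,0,-190,0],[1,-60,-10,-190,0],[1,-85,-25,-190,0]]'; python3 -m handwheel '[[1,-40,0,0,0],[1,-80,-10,0,0],[1,-110,-50,0,0],[1,-110,-90,0,0],[1,-110,-130,0,0],[1,-110,-160,0,0],[1,-110,-180,0,0],[1,-110,-180,0,0],[1,-110,-180,0,0],[1,-110,-180,0,0]]'; python3 - <<'E'
from meas import *
im=cams.read_camera('top');cv2.imwrite('pics/topf.png',im[:,:,::-1])
b=cams.read_camera('side');cv2.imwrite('pics/sidef.png',b[:,:,::-1])
m,T=model('top');m2,T2=model('side')
c=proj(m2,T2,[[.6,.15,.05]])[0].astype(int)
cr=lambda i,u,v:cv2.resize(i[v-60:v+60,u-80:u+80],(400,300),interpolation=cv2.INTER_CUBIC)
cv2.imwrite('pics/fin.png',np.hstack([cr(im,245,195),cr(b,*c)])[:,:,::-1])
from cart import cart
cart((.5908,.029,-.184))
E
python3 meas.py
```

```text
clock: 30.25
tool_pos: [0.6271, 0.2728, 0.0453]
tcp_rot: [3.142, -0.0, 1.725]
contact_force: [-0.3, 0.1, -0.5]
finger_gap: 0.0772
grip_force: 0.0
clock: 31.25
tool_pos: [0.6156, 0.1836, 0.2363]
tcp_rot: [3.14, 0.0, 1.725]
contact_force: [-0.3, 1.1, 0.2]
finger_gap: 0.0884
grip_force: 0.0
clock: 32.25
tool_pos: [0.4554, 0.0485, 0.2355]
tcp_rot: [3.141, 0.0, 1.726]
contact_force: [-0.2, -0.4, -0.1]
finger_gap: 0.0879
grip_force: 0.0
side [array([ 0.59 ,  0.034, -0.176]), np.float64(0.952)] 0.91
mat top [ 0.631  -0.0056 -0.2973] 0.388
mat side [ 0.59    0.029  -0.1359] 0.949
mat both [ 0.5913  0.0276 -0.1499] 0.651
sanitizer top [ 0.4324 -0.1375 -0.1564] 0.928
sanitizer side [ 0.4325 -0.1287 -0.1383] 0.86
sanitizer both [ 0.4317 -0.1366  0.0421] 0.871
organizer top [ 0.7514  0.0071 -0.2137] 0.733
organizer side [ 0.759   0.0195 -0.3811] 0.725
organizer both [ 0.7568  0.0101 -0.2724] 0.711
scanner top [0.628  0.2754 1.7173] 0.929
scanner side [0.6255 0.283  1.7091] 0.861
scanner both [0.6272 0.2778 1.715 ] 0.875
```

View pics/fin.png

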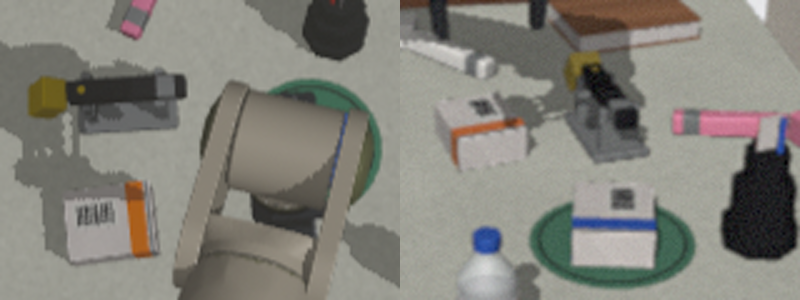

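The picture shows the scanner back in its cradle (left panel (110,90), right panel (600,105)) and the carton wholly on the mat at (612,225) in the right panel. The other things stand where they were, so I hand the job in.

```bash
python3 -c "
from cell import ticket
print(ticket.job_done())"
```

```text
the job is handed in; nothing more can be done
None
```

I slid the blue-banded carton flat to the middle of the mat, held the scanner about 8 cm from its bar code for over 2 s, laid the scanner back in its cradle and handed the job in at about 33 s; no verdict came back.

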